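# Click the filter wheel on by four, then press the shutter button

## Task

With a fingertip, turn the black cross-handled filter wheel on top of the lamp unit clockwise (seen from above) by exactly four clicks, without going past the fourth, and let it rest in that click. Then press the round metal shutter button beside it all the way down and let it come up again. Only push, gently, and neither lift nor shift the things standing around the unit.

Things in the scene. Friction and masses are not known exactly. Their poses are not given: they have to be found in the camera images.
- lamp_unit: Fixed white microscope lamp box, 180 mm (x) by 270 mm (y), its flat top 60 mm above the bench; it cannot move. Origin: centre of its underside; z up. The filter wheel's axis is at x 0, y +50 mm in its frame, the shutter button at x 0, y -85 mm.
- wheel_hub (a point): Point on the filter wheel's vertical axis, on its disc's upper face, 70 mm above the bench. The wheel: a pale metal disc 120 mm across with a black cross handle, made of a round hub of radius 17 mm, 26 mm tall above the disc, and four upright arms 90 degrees apart, each 12 mm thick, 24 mm tall above the disc, reaching to 57 mm from the axis. The wheel turns but cannot shift.
- shutter_top (a point): Centre of the top of the shutter button, a round metal push button of radius 17 mm in a low dark collar on top of the lamp unit; 82 mm above the bench when up; pressed straight down.
- shutter (a joint): Travel of the shutter button in m: 0 up, 0.006 fully down. It springs back when released; fully down takes about 5 N.
- sample: Bystander: black resin-mounted metal specimen, disc 30 mm across, 20 mm high, loose on the bench. Origin: centre of its underside.
- bottle: Bystander: white plastic bottle, 54 mm across, 110 mm high, loose on the bench. Origin: centre of its underside.
- dish: Bystander: shallow glass dish, 90 mm across, 16 mm high, loose on the bench. Origin: centre of its underside.
- eyepiece: Bystander: black microscope eyepiece, 34 mm across, 45 mm high, loose on the bench. Origin: centre of its underside.
- wheel_mark (a point): Point on top of one arm, 55 mm from the wheel's axis and 94 mm above the bench; it turns with the wheel. That arm carries a white line; the others have none. At the start it may point in any direction.
- filter_wheel (a joint): Turn of the filter wheel in rad, 0 where it starts, growing clockwise from above; it can turn either way. It rests only at click stops 0.5236 (30 degrees) apart; four are 2.094. Leaving a stop takes about 0.3 N m (some 7 to 10 N pushed at 45 mm radius); past half way it snaps to the next stop by itself within 0.2 s, and falls back if let go before.
- turret: Fixed dark ring plate under the filter wheel, 148 mm across, with 12 white ticks around the wheel, one per click (30 degrees). Origin: on the wheel's axis, on top of the lamp unit. The quarters between the wheel's arms are open above, so a closed fingertip fits in one and can push an arm's side.

How it is judged:
On the way, in this order (a step that is already met when the one before it is completed fails the run):
1. the filter wheel stands four clicks on from its start (value of joint filter_wheel between 1.89 and 2.3 rad), for 0.3 s.
2. the shutter button is pressed down (value of joint shutter above 0.0045 m), for 0.05 s.
At the end, for the whole second after the job is handed in: The filter wheel rests four clicks (120 degrees, within about 11) clockwise of where it started, and the shutter button, having been pressed down after that by at least 4.5 mm of its 6 mm, is up again (within 2 mm) (all of step 1 and velocity of joint filter_wheel between -0.1 and 0.1 rad/s and value of joint shutter below 0.002 m); the robot touches nothing.
It fails at once if the wheel was turned past the fourth click (more than 4.6 clicks) (value of joint filter_wheel above 2.41 rad).
It fails at once if the shutter button was pressed before the wheel was set (value of joint shutter above 0.003 m and value of joint filter_wheel below 1.89 rad).
It fails at once if the unit was pushed with more than 40 N (contact force between the arm and lamp_unit above 40 N).
It fails at once if a bystander was moved more than 20 mm (distance of any of sample, bottle, dish, eyepiece from where it was at the start of the episode above 0.02 m).
It also fails if it takes over 53 s, if anything falls off the work surface, if the arm or the gripper's body presses on something with over 40 N, if the wrist force passes 120 N, or if a joint passes its speed limit or range.

## Robot

A 6-joint arm with a two-finger parallel gripper is mounted at the origin on the work surface. World frame = base frame: x ahead of the robot, y to its left, z up, the work surface at z = 0. Lengths are in m, angles in rad, forces in N, time in s.
With the tool pointing down it reaches from about 0.425 to 0.95 m from the base axis. Payload 14.7 kg.
Tool frame: the origin (TCP) lies where the fingers leave the gripper's body, on its centre line; the fingertips stand 73 mm ahead of it and the grasp point (between the pads) lies 54 mm ahead of it; z points along the fingers, y is the line along which they close (so a half turn about z gives the same grasp; the last joint's range is limited). The gripper opens to 85 mm and grips with 20 to 120 N. Pads are 22 mm wide; open, the fingers measure 114 mm over their backs; the gripper's body (76 mm by 85 mm) begins 54 mm behind the grasp point. The pads swing forward as they close: fully open they stand 13 mm farther back than shut.
Start: joints at [1.079, 0.48, 1.596, -0, 1.065, -0.047], TCP at [0.28, 0.587, 0.304] pointing down, gripper open.
Joint ranges: [-2.75, 2.75], [-0.82, 2.05], [0.23, 2.67], [-1.56, 4.7], [0.09, 2.69], [-2.92, 2.92]. Speed limits (rad/s): [1.89, 1.89, 2.39, 3.01, 3.01, 3.01].

## Interface

Orientations are given as a 3x3 rotation matrix whose columns are the frame's x, y, z axes.
In Python, from rig import monitor, eyes, bot gives the robot as it stands.
- The arm moves only by the shell command python3 -m creep 'ROWS' [FORCE]. ROWS is a JSON object of lists of equal length, an entry for each row: "gripper": the opening, from 0 (shut) to 1 (fully open); "xyz": the shift along the tool's x, y, z in m, a list of three; "twist": the turn, a rotation vector about the tool's x, y, z in rad, a list of three. A call has 1 to 20 rows; each row shifts and turns the commanded pose from where the row before left it, along the tool's axes as they then stand; what a row does not reach is not made up. A row lasts 1/8 s, in which the tool goes at most 62.5 mm and 10.7 degrees, less where a joint would pass 70% of its speed; a pose out of reach is approached as far as the arm can. A call with a gripper value outside its range is refused whole. The fingers move at their own pace and stop on an object; FORCE is the grip in N (left out, the last holds). Time passes only in rows, so rows that do not move let the fingers close. It gives the time, the measured TCP pose, the force, the opening and the grip force at its end, in the units of the state.
- monitor.sense(): the state, without advancing time (a new reading comes with each control period).
- eyes.grab_frame(name): name is "side" or "top" or "wrist"; returns a dict with "frame" (384x512x3 uint8, blue, green, red), "range_z" (384x512 float32, m along the optical axis (not along the pixel's ray), 0 where there is no reading), "intrinsics" (3x3 intrinsics, pixels), "view" (4x4, takes a point from world to camera coordinates); the wrist camera has in their place "T_tool_cam" (4x4, takes a point from camera to tool coordinates, whose origin is the TCP and whose axes are the flange's). Camera axes: x right, y down, z forward; pixel columns grow to the right and rows downward; lengths in m; the calibration is good to about 2 mm. A picture is of the moment at which its call begins: read the wrist's pose just before it.
- bot.finish_job(): hands the job in; it is judged then, once.
The state is a dict: "t": time; "joint_pos": joint angles; "joint_velocities": joint speeds; "effort": joint torques, N m; "tcp_pos": TCP position; "tool_rot": TCP orientation; "force": force on the tool from outside, world axes, zero at the start; "ft_torque": the same for the moment, N m; "finger_gap": finger opening in m; "grip_force": force on a finger pad.
Only numpy, scipy, OpenCV 4.12 (cv2) and the standard library are available. Lean on these libraries where they do the work, as an engineer would, in place of code of your own. Each camera call takes 0.05 s, during which the arm holds its last target. There are 200 camera calls.

## Working session

There is one attempt and no reset: what is moved stays moved. The work goes in short steps, Python scripts to look and compute and a shell command to move; the robot and the scene stay as the last step left them, time stands still between calls to the robot, and variables do not carry over. Pictures are saved under pics/ and viewed, at most 10 in all, crops included, and the job is handed in when it is done.

```bash
mkdir -p pics; python3 - <<'E'
from rig import monitor, eyes, bot
import cv2,numpy as np
s=monitor.sense();print({k:np.round(v,3).tolist() for k,v in s.items()})
for n in("top","side"):
    f=eyes.grab_frame(n);cv2.imwrite(f"pics/{n}0.png",f["frame"]);np.savez(f"{n}0.npz",**f)
    print(n,f["intrinsics"].round(1).tolist(),f["view"].round(3).tolist())
E
```

```text
{'t': 0.0, 'joint_pos': [1.079, 0.481, 1.597, -0.0, 1.065, -0.047], 'joint_velocities': [-0.001, -0.002, -0.001, -0.002, 0.0, -0.002], 'effort': [-0.003, -95.068, -43.017, -0.0, 0.013, -0.0], 'tcp_pos': [0.279, 0.586, 0.303], 'tool_rot': [[-0.903, 0.43, -0.001], [0.43, 0.903, -0.001], [0.0, -0.001, -1.0]], 'force': [0.576, -0.677, -0.613], 'ft_torque': [0.01, -0.002, 0.002], 'grip_force': 0.0, 'finger_gap': 0.085}
top [[389.1, 0.0, 257.2], [0.0, 389.1, 199.8], [0.0, 0.0, 1.0]] [[0.01, -1.0, -0.007, 0.015], [-0.982, -0.009, -0.188, 0.592], [0.188, 0.009, -0.982, 0.815], [0.0, 0.0, 0.0, 1.0]]
side [[495.7, 0.0, 255.7], [0.0, 495.7, 187.5], [0.0, 0.0, 1.0]] [[0.705, -0.709, 0.0, -0.389], [-0.398, -0.397, -0.827, 0.324], [0.586, 0.583, -0.562, 0.573], [0.0, 0.0, 0.0, 1.0]]
```

View pics/top0.png

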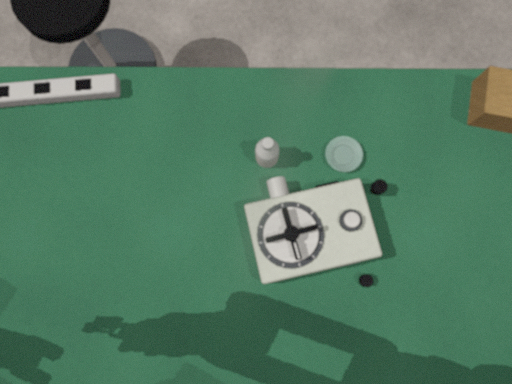

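View pics/side0.png

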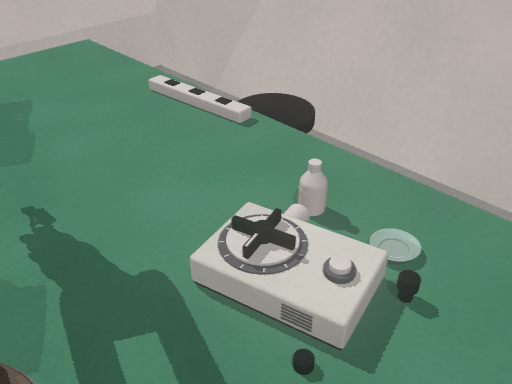

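The top view shows the unit with the wheel hub at about (291,234), the white-lined arm pointing down, and the button at (351,220). The bottle is at (267,152), the dish at (344,154), the eyepiece at (379,187) and the sample at (366,281). The side view agrees, with the hub at about (263,230) and the button at (340,265).

```bash
cat > h.py <<'E'
import numpy as np,cv2
def cast(f,px,z):
    px=np.atleast_2d(np.asarray(px,float));K=f["intrinsics"];V=f["view"];R=V[:3,:3];c=-R.T@V[:3,3]
    d=np.c_[px,np.ones(len(px))]@np.linalg.inv(K).T@R
    return c+d*((z-c[2])/d[:,2])[:,None]
def arms(f,hub,thr=60):
    """arm angles mod 90 (deg) of black pixels cast on z=.094, around hub"""
    v,u=np.nonzero(f["frame"].max(2)<thr);P=cast(f,np.c_[u,v],.094)[:,:2]-hub[:2]
    r=np.hypot(*P.T);k=(r>.022)&(r<.052);a=np.arctan2(P[k,1],P[k,0])
    return np.degrees(np.angle(np.exp(4j*a).mean()))/4,k.sum()
def mark(f,hub):
    b=f["frame"].min(2)
E
python3 - <<'E'
from h import *
for n,box in(("top",(240,180,385,285)),("side",(190,195,390,335))):
    f=np.load(f"{n}0.npz");im=f["frame"];x0,y0,x1,y1=box
    g=im.max(2)
    m=np.zeros(g.shape,np.uint8);m[y0:y1,x0:x1]=(g[y0:y1,x0:x1]<115)&(np.ptp(im[y0:y1,x0:x1].astype(int),axis=2)<30)
    m=cv2.morphologyEx(m,cv2.MORPH_CLOSE,np.ones((3,3)))
    for c in cv2.findContours(m,cv2.RETR_EXTERNAL,cv2.CHAIN_APPROX_NONE)[0]:
        if cv2.contourArea(c)<150: continue
        P=cast(f,c[:,0],.062)[:,:2].astype(np.float32);(x,y),(a,b),t=cv2.fitEllipse(P*1000)
        e,r=cv2.minEnclosingCircle(P*1000)
        print(n,cv2.boundingRect(c),"ell",round(x),round(y),round(a),round(b),"circ",e,r)
    big=cv2.resize(im[y0-10:y1+10,x0-10:x1+10],None,fx=3.5 if n=="top" else 2.6,fy=3.5 if n=="top" else 2.6,interpolation=cv2.INTER_CUBIC)
    cv2.imwrite(f"pics/{n}crop.png",big)
E
```

```text
top (266, 203, 58, 63) ell 522 -65 101 127 circ (516.029052734375, -54.01237487792969) 70.9766845703125
top (362, 180, 23, 18) ell 621 -240 36 51 circ (620.5731811523438, -239.08641052246094) 28.111190795898438
side (194, 281, 119, 54) ell 404 -59 41 369 circ (401.9237060546875, -133.92962646484375) 94.52843475341797
side (323, 259, 33, 25) ell 552 -180 45 59 circ (550.2550048828125, -181.54562377929688) 28.39921760559082
side (218, 208, 90, 66) ell 517 -50 143 154 circ (523.806396484375, -45.06589889526367) 85.26813507080078
```

View pics/topcrop.png

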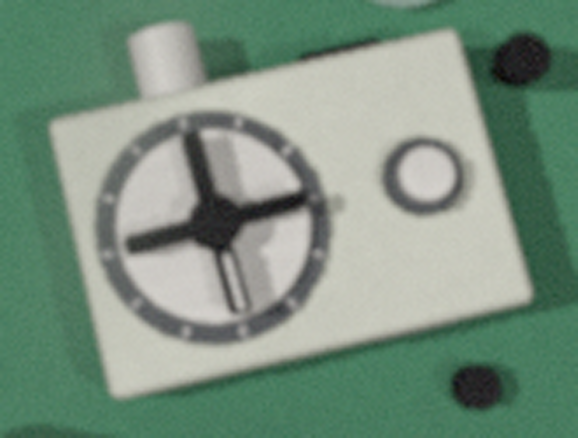

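The crop (3.5x, offset 230,170) shows the ring centred at about (212,227), the button at (428,172), and the arms roughly 10° off the image axes, with the marked arm pointing down.

```bash
python3 - <<'E'
from h import *
f=np.load("top0.npz");K=f["intrinsics"]
for n,q in(("top",np.array([[50,125],[455,30],[533,298],[115,397]])/3.5+[230,170]),):
    P=cast(f,q,.06)[:,:2];c=P.mean(0);print("corners",P.round(3).tolist(),np.linalg.norm(np.diff(P,axis=0),axis=1))
    ey=(P[0]+P[3]-P[1]-P[2]);ey/=np.linalg.norm(ey);print("c",c,"hub",c+.05*ey,"btn",c-.085*ey,"yaw",np.degrees(np.arctan2(-ey[0],ey[1])))
print("ring ctr",cast(f,np.array([[212.5,227]])/3.5+[230,170],.06),"btn top",cast(f,np.array([[428,172]])/3.5+[230,170],.082),"collar",cast(f,np.array([[424,176]])/3.5+[230,170],.066),"hubtop",cast(f,np.array([[216,221]])/3.5+[230,170],.096))
for n in("top","side"):
    f=np.load(f"{n}0.npz");im=f["frame"].astype(int)
    # white-ish top/button & ring by a convex hull of non-green dark pixels around the wheel
    d=(im.max(2)<140)&(abs(im[...,1]-im[...,2])<14)
    v,u=np.nonzero(d);P=cast(f,np.c_[u,v],.061)[:,:2];hub=np.array([.512,-.062])
    r=np.hypot(*(P-hub).T);S=P[(r<.085)].astype(np.float32)
    h=cv2.convexHull(S*1000);print(n,"ring",cv2.fitEllipse(h),cv2.minEnclosingCircle(h))
    print(n,"arms",[arms(f,hub+np.array(o)) for o in((0,0),(.004,0),(0,.004))])
E
```

```text
corners [[0.578, 0.05], [0.642, -0.21], [0.472, -0.251], [0.409, 0.007]] [0.26703654 0.17519546 0.26554082]
c [ 0.52507494 -0.10092799] hub [ 0.5131682  -0.05236639] btn [ 0.54531639 -0.18348272] yaw 13.77647960977517
ring ctr [[ 0.51375122 -0.0531024   0.06      ]] btn top [[ 0.54656325 -0.18370864  0.082     ]] collar [[ 0.54630394 -0.18492134  0.066     ]] hubtop [[ 0.51374938 -0.05241632  0.096     ]]
top ring ((511.25909423828125, -53.890647888183594), (143.23106384277344, 156.91525268554688), 114.08966064453125) ((506.0580749511719, -53.8642463684082), 81.63945007324219)
top arms [(np.float64(22.640023966108622), np.int64(137)), (np.float64(22.651236632445634), np.int64(132)), (np.float64(20.44475051693008), np.int64(127))]
side ring ((515.7691040039062, -51.44894027709961), (146.5517120361328, 149.13323974609375), 125.39324951171875) ((516.9711303710938, -52.313270568847656), 75.5726318359375)
side arms [(np.float64(19.32502663454512), np.int64(596)), (np.float64(23.949684809853856), np.int64(595)), (np.float64(19.37362356024667), np.int64(612))]
```

```bash
python3 - <<'E'
from h import *
hub=np.array([.514,-.0525])
for n in("top","side"):
    f=np.load(f"{n}0.npz");print(n,[arms(f,hub,t) for t in(45,60,75)])
f=np.load("top0.npz")
P=cast(f,np.array([[188,133],[240,308],[128,244],[305,199]])/3.5+[230,170],.094)[:,:2]-hub
print(np.degrees(np.arctan2(P[:,1],P[:,0])),np.hypot(*P.T))
from rig import monitor
s=monitor.sense();R=s["tool_rot"];p=np.array(s["tcp_pos"])
for phi in(15,):
    a=np.radians(phi);u=np.array([np.cos(a),np.sin(a)]);v=np.array([-u[1],u[0]])
    t=np.r_[hub+.043*u+.028*v,.25];print("target",t,"tool shift",np.array(R).T@(t-p),"yaw now",np.degrees(np.arctan2(R[1][0],R[0][0])))
E
```

```text
top [(np.float64(16.45761948795997), np.int64(44)), (np.float64(16.67688536661022), np.int64(120)), (np.float64(16.508189815197117), np.int64(171))]
side [(np.float64(nan), np.int64(0)), (np.float64(20.4104838104046), np.int64(629)), (np.float64(16.470210324755765), np.int64(786))]
[  17.2550198  -164.8554825   105.22506994  -75.65583862] [0.05598145 0.05353425 0.05465564 0.05550102]
target [ 0.54828788 -0.01432486  0.25      ] tool shift [-0.50112855 -0.42667707  0.05378168] yaw now 154.51591660750964h.py:10: RuntimeWarning: Mean of empty slice.
  return np.degrees(np.angle(np.exp(4j*a).mean()))/4,k.sum()
  ret = ret.dtype.type(ret / rcount)
```

```bash
python3 -m creep '{"gripper":[0,0,0,0,0,0,0,0,0,0,0,0,0,0,0,0,0,0,0],"xyz":[[-0.0385,-0.0328,0.004],[-0.0385,-0.0328,0.004],[-0.0385,-0.0328,0.004],[-0.0385,-0.0328,0.004],[-0.0385,-0.0328,0.004],[-0.0385,-0.0328,0.004],[-0.0385,-0.0328,0.004],[-0.0385,-0.0328,0.004],[-0.0385,-0.0328,0.004],[-0.0385,-0.0328,0.004],[-0.0385,-0.0328,0.004],[-0.0385,-0.0328,0.004],[-0.0385,-0.0328,0.004],[0,0,0],[0,0,0],[0,0,0],[0,0,0],[0,0,0],[0,0,0]],"twist":[[0,0,0],[0,0,0],[0,0,0],[0,0,0],[0,0,0],[0,0,0],[0,0,0],[0,0,0],[0,0,0],[0,0,0],[0,0,0],[0,0,0],[0,0,0],[0,0,0.169],[0,0,0.169],[0,0,0.169],[0,0,0.169],[0,0,0.169],[0,0,0]]}' 20
cat > st.py <<'E'
from h import *
from rig import monitor
import sys
def st(hub=(.514,-.0525)):
    s=monitor.sense();R=np.array(s["tool_rot"]);p=np.array(s["tcp_pos"])
    print("t",round(s["t"],2),"p",p.round(4),"tilt",R[:2,2].round(4),"yaw",round(np.degrees(np.arctan2(R[1,0],R[0,0])),2),"F",np.round(s["force"],1),"gap",round(s["finger_gap"],4),"j6",round(s["joint_pos"][5],2))
    h=R.T@(np.r_[hub,.07]-p);print("hub in tool",h.round(4));return s,R,p
if __name__=="__main__": st()
E
python3 st.py
```

```text
t: 2.48
tcp_pos: [0.5478, -0.0135, 0.2517]
tool_rot: [[-0.278, 0.961, -0.001], [0.961, 0.278, 0.0], [0.0, -0.0, -1.0]]
force: [0.2, -0.5, 0.4]
finger_gap: 0.0001
grip_force: 0.0
t 2.48 p [ 0.5478 -0.0135  0.2517] tilt [-0.0005  0.    ] yaw 106.15 F [ 0.2 -0.5  0.4] gap 0.0001 j6 -0.36
hub in tool [-0.0281 -0.0433  0.1817]
```

```bash
python3 - <<'E'
from rig import eyes
import cv2,numpy as np
a=eyes.grab_frame("wrist");b=eyes.grab_frame("side")
print(a["T_tool_cam"].round(3).tolist(),a["intrinsics"].round(1).tolist())
np.savez("wrist1.npz",**a)
c=cv2.resize(b["frame"][60:360,130:430],(384,384))
cv2.imwrite("pics/w1.png",cv2.resize(np.hstack([a["frame"],c]),(800,343)))
E
```

```text
[[0.0, -0.953, -0.303, 0.077], [1.0, 0.0, 0.0, 0.001], [-0.0, -0.303, 0.953, -0.071], [0.0, 0.0, 0.0, 1.0]] [[299.4, 0.0, 256.8], [0.0, 299.4, 194.7], [0.0, 0.0, 1.0]]
```

View pics/w1.png

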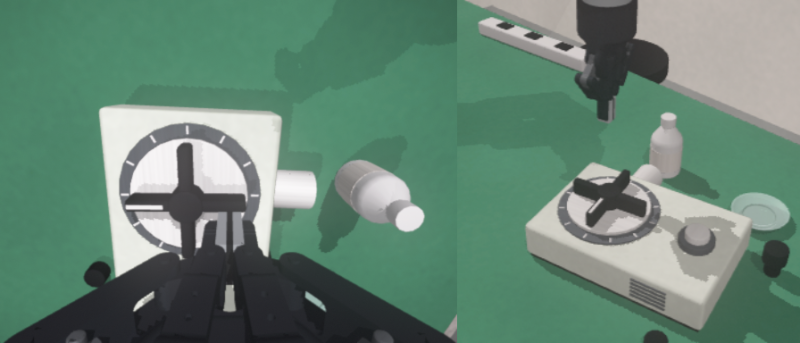

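The wrist view shows the wheel arms square to the image, the hub at about (186,200) of the scaled picture, i.e. (208,224), and the shut fingers slim at about (232,212). I'll check the hub position against this view.

```bash
python3 - <<'E'
from st import *
s,R,p=st();f=np.load("wrist1.npz");T=f["T_tool_cam"]
W=np.eye(4);W[:3,:3]=R;W[:3,3]=p;V=np.linalg.inv(W@T)
g=dict(intrinsics=f["intrinsics"],view=V,frame=f["frame"])
print(cast(g,[[208.5,224]],.096))
im=f["frame"].astype(int)
# ring: white disc+ring hull; ring extremes measured in the view at scaled px
q=np.array([[119,192],[260,192],[189,124]])*1.12
P=cast(g,q,.061);print(P.round(4),np.hypot(*(P[:,:2]-[.514,-.0525]).T))
E
```

```text
t 2.58 p [ 0.5479 -0.0135  0.2518] tilt [-0.0003  0.    ] yaw 106.34 F [ 0.1  0.1 -0.6] gap 0.0001 j6 -0.37
hub in tool [-0.0279 -0.0434  0.1818]
[[ 0.5164122  -0.04366747  0.096     ]]
[[ 0.4451 -0.0708  0.061 ]
 [ 0.5869 -0.0291  0.061 ]
 [ 0.4987  0.0186  0.061 ]] [0.07132798 0.07657915 0.07269017]
```

```bash
python3 -m creep '{"gripper":[0,0,0,0,0],"xyz":[[0,0,0.035],[0,0,0.035],[0,0,0.02],[0,0,0.01],[0,0,0]],"twist":[[0,0,0],[0,0,0],[0,0,0],[0,0,0],[0,0,0]]}'; python3 - <<'E'
from st import *
from rig import eyes
s,R,p=st((.515,-.0525))
for n in("top","side"):
    f=eyes.grab_frame(n);np.savez(n+"1.npz",**f)
a=np.load("top1.npz")["frame"][185:285,240:350];b=np.load("side1.npz")["frame"][170:300,190:333]
cv2.imwrite("pics/d1.png",np.hstack([cv2.resize(a,(396,360)),cv2.resize(b,(396,360))]))
for d in(5,10):
    r=np.radians(d);h=np.array([-.028,-.0435]);Q=np.array([[np.cos(r),-np.sin(r)],[np.sin(r),np.cos(r)]]);print(d,r,h-Q@h)
E
```

```text
t: 3.2
tcp_pos: [0.5479, -0.0135, 0.1516]
tool_rot: [[-0.279, 0.96, -0.001], [0.96, 0.279, 0.0], [0.0, -0.001, -1.0]]
force: [-0.2, -0.3, 0.3]
finger_gap: 0.0002
grip_force: 0.0
t 3.2 p [ 0.5479 -0.0135  0.1516] tilt [-0.0008  0.0001] yaw 106.18 F [-0.2 -0.3  0.3] gap 0.0002 j6 -0.36
hub in tool [-0.0283 -0.0424  0.0817]
5 0.08726646259971647 [-0.00389782  0.00227483]
10 0.17453292519943295 [-0.00797908  0.00420129]
```

View pics/d1.png

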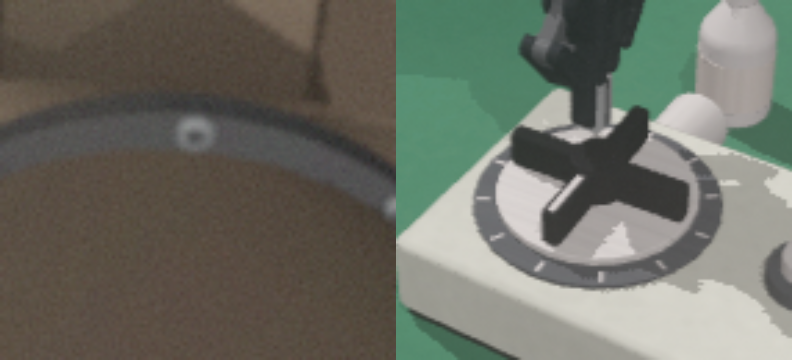

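The side crop shows the shut fingertip inside the quarter beside the far arm, clear of it. I'll move in until it touches.

```bash
python3 -m creep '{"gripper":[0,0,0,0,0],"xyz":[[-0.005,0,0],[-0.003,0,0],[-0.001,0,0],[-0.001,0,0],[0,0,0]],"twist":[[0,0,0],[0,0,0],[0,0,0],[0,0,0],[0,0,0]]}' | grep -E "force:|tcp"; python3 st.py
```

```text
tcp_pos: [0.5508, -0.0232, 0.1519]
force: [0.6, 0.7, -0.7]
grip_force: 0.0
t 3.92 p [ 0.5508 -0.0232  0.1519] tilt [-0. -0.] yaw 106.1 F [ 0.6  0.7 -0.7] gap -0.0001 j6 -0.38
hub in tool [-0.018  -0.0435  0.0819]
```

```bash
for i in 1 2 3; do echo; done; python3 -m creep '{"gripper":[0,0],"xyz":[[-0.001,0,0],[-0.001,0,0]],"twist":[[0,0,0],[0,0,0]]}' | grep -E "force:"; python3 -m creep '{"gripper":[0,0],"xyz":[[-0.001,0,0],[-0.001,0,0]],"twist":[[0,0,0],[0,0,0]]}' | grep -E "force:"; python3 st.py
```

```text
force: [-1.4, 15.1, 2.1]
grip_force: 7.6
force: [-2.2, 30.8, 6.0]
grip_force: 15.2
t 4.42 p [ 0.5513 -0.0251  0.1518] tilt [-0.0013  0.0024] yaw 106.05 F [-2.2 30.8  6. ] gap -0.0004 j6 -0.38
hub in tool [-0.0163 -0.0434  0.0818]
```

```bash
python3 - <<'E'
from st import *
from rig import eyes
s,R,p=st((.515,-.0525));print("torque",np.round(s["ft_torque"],2))
f=eyes.grab_frame("side");w=eyes.grab_frame("wrist")
b=f["frame"][130:300,190:360]
cv2.imwrite("pics/d2.png",np.hstack([cv2.resize(b,(400,400),interpolation=cv2.INTER_CUBIC),cv2.resize(w["frame"][150:384,130:364],(400,400))]))
E
python3 -m creep '{"gripper":[0,0],"xyz":[[0.003,0,0],[0,0,0]],"twist":[[0,0,0],[0,0,0]]}' | grep -E "force:|tcp"
```

```text
t 4.42 p [ 0.5513 -0.0251  0.1518] tilt [-0.0013  0.0024] yaw 106.05 F [-2.2 30.8  6. ] gap -0.0004 j6 -0.38
hub in tool [-0.0166 -0.0424  0.0818]
torque [5.03 0.34 0.04]
tcp_pos: [0.5509, -0.0238, 0.1519]
force: [-0.3, 5.7, 0.3]
grip_force: 2.5
```

View pics/d2.png

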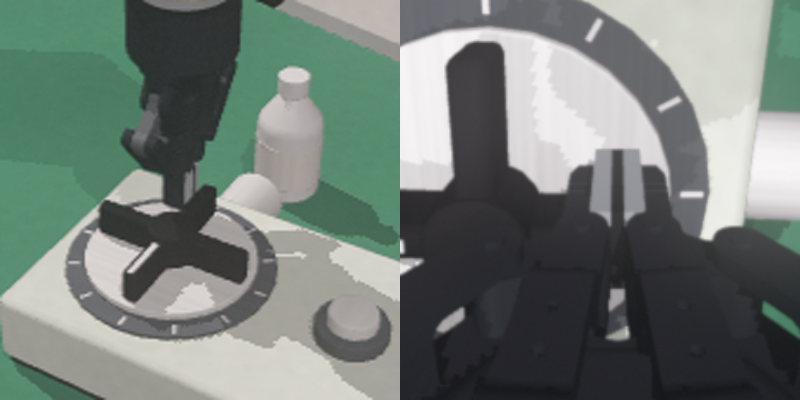

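```bash
cat >> h.py <<'E'
def shot(name):
    from rig import eyes
    f=eyes.grab_frame("side");np.savez(name,**f);return f
def shift(a,b,box):
    x0,y0,x1,y1=box;g=[cv2.cvtColor(i["frame"],cv2.COLOR_BGR2GRAY)[y0:y1,x0:x1].astype(np.float32) for i in(a,b)]
    return np.round(cv2.phaseCorrelate(*g,cv2.createHanningWindow((x1-x0,y1-y0),cv2.CV_32F))[0],2)
E
cat > cmp.py <<'E'
from st import *
st((.515,-.0525));f=shot("cur.npz");a=np.load("side1.npz")
print("marked arm shift",shift(a,f,(236,228,266,260)),"arm -74 shift",shift(a,f,(275,225,305,255)),"button",shift(a,f,(320,250,360,285)))
E
python3 cmp.py; python3 -m creep '{"gripper":[0,0],"xyz":[[-0.002,0,0],[0,0,0]],"twist":[[0,0,0],[0,0,0]]}' | grep -E "force:"; python3 cmp.py
```

```text
t 4.78 p [ 0.5509 -0.0238  0.1519] tilt [-0.0002  0.0001] yaw 106.13 F [-0.3  5.7  0.3] gap 0.0002 j6 -0.38
hub in tool [-0.0176 -0.0425  0.0819]
marked arm shift [ 0.04 -0.19] arm -74 shift [0.1  0.04] button [-0.03 -0.01]
force: [-1.3, 22.7, 3.9]
grip_force: 10.8
t 5.08 p [ 0.5512 -0.0247  0.1519] tilt [-0.0009  0.0018] yaw 106.05 F [-1.3 22.7  3.9] gap -0.0002 j6 -0.38
hub in tool [-0.0168 -0.0425  0.0819]
marked arm shift [-0.27 -0.1 ] arm -74 shift [0.1  0.25] button [ 0.04 -0.02]
```

```bash
python3 - <<'E'
from h import *
def cloud(f):
    z=f["range_z"];v,u=np.nonzero(z>0);K=f["intrinsics"];d=z[v,u]
    c=np.c_[(u-K[0,2])/K[0,0]*d,(v-K[1,2])/K[1,1]*d,d];V=f["view"];return (c-V[:3,3])@V[:3,:3]
for n in("top0","side0","cur"):
    P=cloud(np.load(n+".npz"));P=P[np.hypot(P[:,0]-.514,P[:,1]+.0525)<.075]
    A=P[(P[:,2]>.089)&(P[:,2]<.1)][:,:2]
    h,e=np.histogram(P[:,2],bins=np.arange(.04,.16,.005));print(n,dict(zip((e[:-1]*1000).round().astype(int).tolist(),h.tolist())))
    print(len(A),"mid",A.mean(0),"rect",cv2.minAreaRect((A*1000).astype(np.float32)))
    # raster, 4mm cells
    g=np.full((38,38),'.')
    for x,y,z in P[P[:,2]>.084]: 
        i,j=int((.514+.076-x)/.004),int((-.0525+.076-y)/.004)
        if 0<=i<38 and 0<=j<38: g[i,j]='#' if z<.1 else 'F'
    if n!="top0": print("\n".join("".join(r) for r in g))
E
```

```text
top0 {40: 0, 45: 0, 50: 0, 55: 54, 60: 1087, 65: 802, 70: 1052, 75: 19, 80: 16, 85: 22, 90: 364, 95: 264, 100: 1, 105: 0, 110: 0, 115: 0, 120: 0, 125: 0, 130: 0, 135: 0, 140: 0, 145: 0, 150: 0}
640 mid [ 0.51475239 -0.05205031] rect ((515.1312255859375, -52.11249542236328), (84.93167114257812, 85.8061752319336), 61.518402099609375)
side0 {40: 0, 45: 0, 50: 0, 55: 210, 60: 1332, 65: 1221, 70: 446, 75: 203, 80: 192, 85: 208, 90: 621, 95: 138, 100: 0, 105: 0, 110: 0, 115: 0, 120: 0, 125: 0, 130: 0, 135: 0, 140: 0, 145: 0, 150: 0}
803 mid [ 0.51210877 -0.05364934] rect ((514.9737548828125, -50.74700927734375), (85.64104461669922, 85.16910552978516), 61.0489616394043)
......................................
......................................
......................................
......................................
...............#......................
.............####.....................
..............###.....................
..............####....................
..............####....................
..............####....................
..............####....................
[... 2184 characters left out ...]
FFFF##################.FFFFFFF.......
....F##################FFFFFFFF.......
....#########FFF######.FFFFFFF........
.....###.....FFFFF####.FFFFFFF........
............FFFFFF####.FFFFFF.........
.............FFF...###.FFFFFF.........
...................####FFFFFF.........
...................####FFFFFF.........
....................###FFFFFF.........
....................####...FF.........
....................####..............
....................####..............
.....................###..............
......................................
......................................
......................................
......................................
......................................
```

```bash
python3 - <<'E'
from h import *
f=np.load("cur.npz");z=f["range_z"];v,u=np.nonzero(z>0);K=f["intrinsics"];d=z[v,u]
c=np.c_[(u-K[0,2])/K[0,0]*d,(v-K[1,2])/K[1,1]*d,d];V=f["view"];P=(c-V[:3,3])@V[:3,:3]
for nm,m in(("right",(abs(P[:,0]-.56)<.03)&(abs(P[:,1]+.097)<.012)&(P[:,2]>.1)),("low",(abs(P[:,0]-.50)<.02)&(abs(P[:,1]+.085)<.015)&(P[:,2]>.1)),("mid",(abs(P[:,0]-.56)<.03)&(abs(P[:,1]+.055)<.012)&(P[:,2]>.1))):
    h,e=np.histogram(P[m,2],bins=np.arange(.1,.5,.02));print(nm,m.sum(),u[m].min(),u[m].max(),v[m].min(),v[m].max(),h)
m=(np.hypot(P[:,0]-.551,P[:,1]+.025)<.1)
for a in np.arange(.08,.24,.01):
    q=P[m&(abs(P[:,2]-a)<.005)];q=q[:,:2]-[.551,-.025];w=q@np.array([[-.277,.961],[.961,.277]])
    k=np.hypot(*w.T)<.08
    if k.sum(): print(round(a,2),k.sum(),"toolx",w[k,0].min().round(3),w[k,0].max().round(3),"tooly",w[k,1].min().round(3),w[k,1].max().round(3))
E
```

```text
right 1070 297 335 0 42 [  0   0   0   0   0   0   0   0   0   0   0   0   0   0  60 404 511  95
   0]
low 1103 256 297 0 40 [  0   0   0   0   0   0   0   0   0   0   0   0   0   0   0 229 516 358
   0]
mid 1259 266 302 30 202 [  0   2  21  47  29 131 227 265  32  86  82  98 100 101  34   4   0   0
   0]
0.08 321 toolx -0.064 0.041 tooly -0.078 0.014
0.09 751 toolx -0.07 0.042 tooly -0.078 0.015
0.1 189 toolx -0.066 0.018 tooly -0.075 0.01
0.11 64 toolx -0.011 0.007 tooly -0.014 0.013
0.12 42 toolx -0.013 0.008 tooly -0.027 0.028
0.13 140 toolx -0.013 0.012 tooly -0.038 0.036
0.14 99 toolx -0.016 0.011 tooly -0.045 0.045
0.15 177 toolx -0.017 0.011 tooly -0.053 0.053
0.16 194 toolx -0.017 0.012 tooly -0.061 0.057
0.17 284 toolx -0.019 0.014 tooly -0.062 0.06
0.18 231 toolx -0.02 0.01 tooly -0.054 0.018
0.19 158 toolx -0.018 0.011 tooly -0.043 0.016
0.2 95 toolx -0.011 0.011 tooly -0.039 -0.014
0.21 216 toolx -0.037 0.029 tooly -0.039 0.013
0.22 278 toolx -0.037 0.028 tooly -0.038 0.012
0.23 289 toolx -0.037 0.028 tooly -0.039 0.01
```

```bash
python3 -m creep '{"gripper":[0,0,0,0],"xyz":[[0.005,0.002,0],[0,0,-0.007],[0,0,0],[0,0,0]],"twist":[[0,0,0],[0,0,0],[0,0,0],[0,0,0]]}' | grep -E "force:"; python3 st.py;python3 -m creep '{"gripper":[0,0,0,0],"xyz":[[-0.003,0,0],[-0.001,0,0],[-0.001,0,0],[0,0,0]],"twist":[[0,0,0],[0,0,0],[0,0,0],[0,0,0]]}' | grep -E "force:"; python3 st.py; python3 -m creep '{"gripper":[0,0,0],"xyz":[[-0.001,0,0],[0,0,0],[0,0,0]],"twist":[[0,0,0],[0,0,0],[0,0,0]]}' | grep -E "force:"; python3 cmp.py
```

```text
force: [-0.8, -0.4, 0.2]
grip_force: 0.0
t 5.62 p [ 0.5523 -0.0209  0.1591] tilt [ 0.0004 -0.0001] yaw 106.09 F [-0.8 -0.4  0.2] gap -0.0 j6 -0.37
hub in tool [-0.0197 -0.0455  0.089 ]
force: [-2.1, 18.3, 4.2]
grip_force: 9.7
t 6.12 p [ 0.553  -0.0242  0.1588] tilt [-0.0012  0.0018] yaw 106.06 F [-2.1 18.3  4.2] gap -0.0004 j6 -0.38
hub in tool [-0.0166 -0.0453  0.0888]
force: [-1.4, 19.2, 4.2]
grip_force: 9.5
t 6.5 p [ 0.5534 -0.0251  0.1588] tilt [-0.001   0.0018] yaw 106.07 F [-1.4 19.2  4.2] gap -0.0001 j6 -0.38
hub in tool [-0.0159 -0.0444  0.0888]
marked arm shift [-1.03 -0.06] arm -74 shift [-0.12  0.51] button [ 0.02 -0.03]
```

```bash
python3 -m creep '{"gripper":[0,0,0],"xyz":[[-0.0016,0.0006,0],[-0.0016,0.0006,0],[0,0,0]],"twist":[[0,0,0.035],[0,0,0.035],[0,0,0]]}' | grep -E "^force:"; python3 cmp.py;  python3 -m creep '{"gripper":[0,0,0],"xyz":[[-0.0016,0.0006,0],[-0.0016,0.0006,0],[0,0,0]],"twist":[[0,0,0.035],[0,0,0.035],[0,0,0]]}' | grep -E "^force:"; python3 cmp.py
```

```text
force: [-0.7, 6.2, 1.2]
t 6.92 p [ 0.5556 -0.0288  0.1588] tilt [-0.0007  0.0007] yaw 102.05 F [-0.7  6.2  1.2] gap -0.0001 j6 -0.32
hub in tool [-0.0148 -0.0446  0.0888]
marked arm shift [ 0.34 -3.27] arm -74 shift [-2.54  2.09] button [ 0.05 -0.02]
force: [-1.2, 1.8, 1.5]
t 7.35 p [ 0.5573 -0.032   0.1587] tilt [-0.0008  0.0003] yaw 98.04 F [-1.2  1.8  1.5] gap -0.0001 j6 -0.25
hub in tool [-0.0144 -0.0447  0.0888]
marked arm shift [-7.45 -0.22] arm -74 shift [-4.22  3.92] button [ 0.01 -0.06]
```

```bash
cat > w.py <<'E'
from st import *
def ang(f,hub=(.515,-.052)):
    z=f["range_z"];v,u=np.nonzero((z>0)&(f["frame"].max(2)<90)|0*(z>0));K=f["intrinsics"];d=z[v,u]
    c=np.c_[(u-K[0,2])/K[0,0]*d,(v-K[1,2])/K[1,1]*d,d];V=f["view"];P=(c-V[:3,3])@V[:3,:3]
    q=P[(P[:,2]>.089)&(P[:,2]<.0965)][:,:2]-hub;r=np.hypot(*q.T);k=(r>.024)&(r<.056);a=np.arctan2(q[k,1],q[k,0])
    return np.degrees(np.angle((r[k]*np.exp(4j*a)).mean()))/4
if __name__=="__main__":
    if len(sys.argv)>1:
        for n in("side0","side1","cur"): print(n,ang(np.load(n+".npz")))
    st((.515,-.052));print("arms mod 90:",round(ang(shot("cur.npz")),1))
E
python3 w.py x;  python3 -m creep '{"gripper":[0,0,0],"xyz":[[-0.0016,0.0006,0],[-0.0016,0.0006,0],[0,0,0]],"twist":[[0,0,0.035],[0,0,0.035],[0,0,0]]}' | grep -E "^force:"; python3 w.py
```

```text
side0 16.159162609516986
side1 16.834102112278337
cur 3.6681895115895373
t 7.4 p [ 0.5573 -0.0321  0.1588] tilt [-0.0007  0.0002] yaw 98.08 F [-0.   2.1  1.9] gap 0.0 j6 -0.25
hub in tool [-0.0138 -0.0446  0.0888]
arms mod 90: 3.5
force: [-0.9, -0.2, 0.4]
t 7.83 p [ 0.5592 -0.0353  0.1588] tilt [-0.0001 -0.0001] yaw 94.05 F [-0.9 -0.2  0.4] gap -0.0003 j6 -0.19
hub in tool [-0.0135 -0.0452  0.0888]
arms mod 90: -1.2
```

```bash
python3 -m creep '{"gripper":[0,0],"xyz":[[0,0,0],[0,0,0]],"twist":[[0,0,0],[0,0,0]]}' | grep -E "^force:"; python3 w.py
```

```text
force: [-0.7, 1.0, -0.2]
t 8.12 p [ 0.5593 -0.0352  0.1589] tilt [ 0.0003 -0.0001] yaw 94.08 F [-0.7  1.  -0.2] gap 0.0001 j6 -0.19
hub in tool [-0.0136 -0.0454  0.0889]
arms mod 90: -1.5
```

```bash
python3 -m creep '{"gripper":[0,0,0],"xyz":[[-0.0016,0.0006,0],[0,0,0],[0,0,0]],"twist":[[0,0,0.035],[0,0,0],[0,0,0]]}' | grep -E "^force:"; python3 w.py
```

```text
force: [-0.7, 0.8, 0.0]
t 8.55 p [ 0.56   -0.0368  0.1589] tilt [ 0.0002 -0.0001] yaw 92.07 F [-0.7  0.8  0. ] gap 0.0002 j6 -0.16
hub in tool [-0.0136 -0.0455  0.0889]
arms mod 90: -3.2
```

```bash
python3 - <<'E'
import numpy as np,cv2
a=[np.load(n)["frame"][170:290,200:330] for n in("side1.npz","cur.npz")]
cv2.imwrite("pics/e1.png",np.hstack([cv2.resize(i,(400,369),interpolation=cv2.INTER_CUBIC) for i in a]))
E
```

```text
(no output)
```

View pics/e1.png

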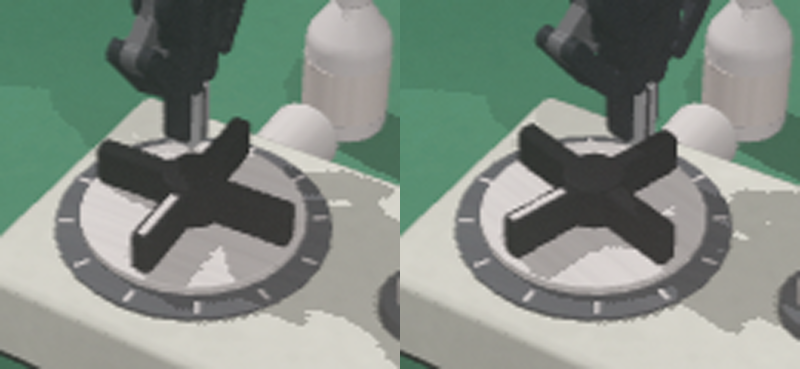

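```bash
python3 - <<'E'
from h import *
f=np.load("cur.npz")
q=np.array([[137,228],[175,192],[110,215],[160,185],[276,133],[243,122],[294,206],[271,228],[100,143],[124,127]])*.325+[200,170]
P=cast(f,q,.094)[:,:2]-[.515,-.052]
print(np.degrees(np.arctan2(P[:,1],P[:,0])).round(1),np.hypot(*P.T).round(3))
E
```

```text
[-168.4 -167.   173.1  163.6   -7.4   13.   -72.3  -93.5  107.    87.3] [0.051 0.018 0.053 0.019 0.057 0.053 0.057 0.057 0.056 0.054]
```

```bash
python3 -m creep '{"gripper":[0,0,0],"xyz":[[-0.0016,0.0006,0],[-0.0016,0.0006,0],[0,0,0]],"twist":[[0,0,0.035],[0,0,0.035],[0,0,0]]}' | grep -E "^force:"; python3 w.py;python3 -m creep '{"gripper":[0,0,0],"xyz":[[-0.0016,0.0006,0],[-0.0016,0.0006,0],[0,0,0]],"twist":[[0,0,0.035],[0,0,0.035],[0,0,0]]}' | grep -E "^force:"; python3 w.py
```

```text
force: [-0.1, 0.0, -0.1]
t 8.97 p [ 0.5613 -0.0401  0.1589] tilt [ 0.0002 -0.0002] yaw 88.0 F [-0.1  0.  -0.1] gap 0.0001 j6 -0.09
hub in tool [-0.0135 -0.0458  0.0889]
arms mod 90: -7.9
force: [0.2, 1.0, 0.2]
t 9.4 p [ 0.5623 -0.0433  0.1589] tilt [ 0.0001 -0.0001] yaw 83.98 F [0.2 1.  0.2] gap 0.0 j6 -0.03
hub in tool [-0.0136 -0.0461  0.0889]
arms mod 90: -13.3
```

```bash
for k in 1; do python3 -m creep '{"gripper":[0,0,0],"xyz":[[-0.0016,0.0005,0],[-0.0016,0.0005,0],[0,0,0]],"twist":[[0,0,0.035],[0,0,0.035],[0,0,0]]}' | grep -E "^force:"; python3 w.py; done; python3 -m creep '{"gripper":[0,0,0],"xyz":[[-0.0016,0.0005,0],[0,0,0],[0,0,0]],"twist":[[0,0,0.035],[0,0,0],[0,0,0]]}' | grep -E "^force:"; python3 w.py
```

```text
force: [-0.1, 6.2, 0.6]
t 9.82 p [ 0.5627 -0.046   0.1589] tilt [-0.0001  0.0007] yaw 79.89 F [-0.1  6.2  0.6] gap -0.0002 j6 0.04
hub in tool [-0.0143 -0.0459  0.0889]
arms mod 90: -13.9
force: [1.9, 16.6, 0.2]
t 10.25 p [ 0.563  -0.0469  0.1589] tilt [-0.0001  0.0015] yaw 77.91 F [ 1.9 16.6  0.2] gap -0.0008 j6 0.07
hub in tool [-0.0151 -0.0458  0.0889]
arms mod 90: -14.4
```

```bash
python3 -m creep '{"gripper":[0,0,0,0,0],"xyz":[[-0.0016,0.0005,0],[-0.0016,0.0005,0],[-0.0016,0.0005,0],[-0.0016,0.0005,0],[0,0,0]],"twist":[[0,0,0.035],[0,0,0.035],[0,0,0.035],[0,0,0.035],[0,0,0]]}' | grep -E "^force:"; python3 w.py; python3 -m creep '{"gripper":[0,0,0,0,0],"xyz":[[-0.0016,0.0005,0],[-0.0016,0.0005,0],[-0.0016,0.0005,0],[-0.0016,0.0005,0],[0,0,0]],"twist":[[0,0,0.035],[0,0,0.035],[0,0,0.035],[0,0,0.035],[0,0,0]]}' | grep -E "^force:"; python3 w.py
```

```text
force: [-0.3, 5.0, 0.9]
t 10.93 p [ 0.5631 -0.0544  0.1589] tilt [-0.0004  0.0005] yaw 69.88 F [-0.3  5.   0.9] gap -0.0002 j6 0.2
hub in tool [-0.0143 -0.046   0.0889]
arms mod 90: -24.3
force: [0.2, -0.1, 0.1]
t 11.6 p [ 0.5627 -0.0617  0.1589] tilt [ 0.0002 -0.0002] yaw 61.95 F [ 0.2 -0.1  0.1] gap 0.0 j6 0.33
hub in tool [-0.0139 -0.0466  0.0889]
arms mod 90: -33.3
```

```bash
python3 -m creep '{"gripper":[0,0,0,0,0,0],"xyz":[[-0.0016,0.0004,0],[-0.0016,0.0004,0],[-0.0016,0.0004,0],[-0.0016,0.0004,0],[-0.0016,0.0004,0],[0,0,0]],"twist":[[0,0,0.035],[0,0,0.035],[0,0,0.035],[0,0,0.035],[0,0,0.035],[0,0,0]]}' | grep -E "^force:"; python3 w.py; python3 -m creep '{"gripper":[0,0,0,0,0,0],"xyz":[[-0.0016,0.0004,0],[-0.0016,0.0004,0],[-0.0016,0.0004,0],[-0.0016,0.0004,0],[-0.0016,0.0004,0],[0,0,0]],"twist":[[0,0,0.035],[0,0,0.035],[0,0,0.035],[0,0,0.035],[0,0,0.035],[0,0,0]]}' | grep -E "^force:"; python3 w.py
```

```text
force: [-0.3, -0.7, 0.2]
t 12.4 p [ 0.5599 -0.0694  0.1589] tilt [-0.0002 -0.    ] yaw 51.91 F [-0.3 -0.7  0.2] gap 0.0002 j6 0.49
hub in tool [-0.014  -0.0461  0.0889]
arms mod 90: -43.7
force: [2.8, 4.4, -1.3]
t 13.2 p [ 0.5568 -0.0761  0.159 ] tilt [0.0012 0.0004] yaw 41.82 F [ 2.8  4.4 -1.3] gap -0.0001 j6 0.65
hub in tool [-0.0151 -0.0459  0.0889]
arms mod 90: 39.2
```

```bash
python3 -m creep '{"gripper":[0,0,0,0,0,0],"xyz":[[-0.0016,0.0004,0],[-0.0016,0.0004,0],[-0.0016,0.0004,0],[-0.0016,0.0004,0],[-0.0016,0.0004,0],[0,0,0]],"twist":[[0,0,0.035],[0,0,0.035],[0,0,0.035],[0,0,0.035],[0,0,0.035],[0,0,0]]}' | grep -E "^force:"; python3 w.py; python3 -m creep '{"gripper":[0,0,0,0,0,0],"xyz":[[-0.0016,0.0005,0],[-0.0016,0.0005,0],[-0.0016,0.0005,0],[-0.0016,0.0005,0],[-0.0016,0.0005,0],[0,0,0]],"twist":[[0,0,0.035],[0,0,0.035],[0,0,0.035],[0,0,0.035],[0,0,0.035],[0,0,0]]}' | grep -E "^force:"; python3 w.py
```

```text
force: [2.0, 0.0, 0.0]
t 14.0 p [ 0.5512 -0.0831  0.159 ] tilt [ 0.0002 -0.0002] yaw 31.86 F [2. 0. 0.] gap 0.0001 j6 0.81
hub in tool [-0.0143 -0.0456  0.0889]
arms mod 90: 27.7
force: [-0.3, 0.2, -0.4]
t 14.8 p [ 0.545  -0.089   0.1589] tilt [-0.0004  0.    ] yaw 21.83 F [-0.3  0.2 -0.4] gap 0.0 j6 0.97
hub in tool [-0.014  -0.0455  0.0889]
arms mod 90: 16.4
```

```bash
python3 -m creep '{"gripper":[0,0,0,0,0,0,0],"xyz":[[-0.0016,0.0005,0],[-0.0016,0.0005,0],[-0.0016,0.0005,0],[-0.0016,0.0005,0],[-0.0016,0.0005,0],[-0.0016,0.0005,0],[0,0,0]],"twist":[[0,0,0.035],[0,0,0.035],[0,0,0.035],[0,0,0.035],[0,0,0.035],[0,0,0.035],[0,0,0]]}' | grep -E "^force:"; python3 w.py; python3 -m creep '{"gripper":[0,0,0,0,0],"xyz":[[-0.0016,0.0005,0],[-0.0016,0.0005,0],[-0.0016,0.0005,0],[0,0,0],[0,0,0]],"twist":[[0,0,0.035],[0,0,0.035],[0,0,0.035],[0,0,0],[0,0,0]]}' | grep -E "^force:"; python3 w.py
```

```text
force: [5.9, 2.7, -1.8]
t 15.72 p [ 0.538  -0.0945  0.1592] tilt [ 0.0023 -0.    ] yaw 9.72 F [ 5.9  2.7 -1.8] gap 0.0002 j6 1.17
hub in tool [-0.0157 -0.0458  0.0891]
arms mod 90: 8.3
force: [3.7, 2.5, 0.8]
t 16.4 p [ 0.5326 -0.0967  0.159 ] tilt [ 0.0005 -0.    ] yaw 3.81 F [3.7 2.5 0.8] gap 0.0 j6 1.27
hub in tool [-0.0147 -0.0458  0.089 ]
arms mod 90: 1.2
```

```bash
python3 -m creep '{"gripper":[0,0,0,0,0,0],"xyz":[[-0.0016,0.0005,0],[-0.0016,0.0005,0],[-0.0016,0.0005,0],[0,0,0],[0,0,0],[0,0,0]],"twist":[[0,0,0.035],[0,0,0.035],[0,0,0.035],[0,0,0],[0,0,0],[0,0,0]]}' | grep -E "^force:"; python3 w.py
```

```text
force: [0.3, -0.1, 0.6]
t 17.2 p [ 0.5274 -0.0984  0.1588] tilt [-0.0004  0.    ] yaw -2.17 F [ 0.3 -0.1  0.6] gap 0.0 j6 1.37
hub in tool [-0.0142 -0.0459  0.0888]
arms mod 90: -6.9
```

```bash
python3 -m creep '{"gripper":[0,0,0,0,0],"xyz":[[-0.0016,0.0005,0],[-0.0016,0.0005,0],[-0.0016,0.0005,0],[0,0,0],[0,0,0]],"twist":[[0,0,0.035],[0,0,0.035],[0,0,0.035],[0,0,0],[0,0,0]]}' | grep -E "^force:"; python3 w.py
```

```text
force: [0.0, -0.7, -0.3]
t 17.88 p [ 0.5228 -0.0996  0.1589] tilt [ 0.0001 -0.    ] yaw -8.19 F [ 0.  -0.7 -0.3] gap -0.0002 j6 1.47
hub in tool [-0.0145 -0.046   0.0889]
arms mod 90: -13.5
```

```bash
python3 -m creep '{"gripper":[0,0,0,0,0,0],"xyz":[[0.004,0,0],[0.005,0,0],[0,0,-0.02],[0,0,-0.03],[0,0,-0.03],[0,0,0]],"twist":[[0,0,0],[0,0,0],[0,0,0],[0,0,0],[0,0,0],[0,0,0]]}' | grep -E "^force:"; python3 w.py; python3 - <<'E'
from st import *
s,R,p=st()
f=np.load("cur.npz");z=f["range_z"];v,u=np.nonzero(z>0);K=f["intrinsics"];d=z[v,u]
c=np.c_[(u-K[0,2])/K[0,0]*d,(v-K[1,2])/K[1,1]*d,d];V=f["view"];P=(c-V[:3,3])@V[:3,:3]
B=P[(np.hypot(P[:,0]-.546,P[:,1]+.184)<.03)&(P[:,2]>.078)&(P[:,2]<.09)]
print("button",len(B),B.mean(0),cv2.minEnclosingCircle((B[:,:2]*1000).astype(np.float32)),"z",np.median(B[:,2]))
print("shift",R.T@(np.array([.546,-.184,.165])-p))
cv2.imwrite("pics/g1.png",cv2.resize(f["frame"][150:330,180:400],(660,540),interpolation=cv2.INTER_CUBIC))
E
```

```text
force: [-0.3, -0.4, -0.9]
t 18.68 p [ 0.533  -0.1011  0.241 ] tilt [ 0.0039 -0.001 ] yaw -8.2 F [-0.3 -0.4 -0.9] gap 0.0002 j6 1.47
hub in tool [-0.0256 -0.0461  0.1709]
arms mod 90: -14.1
t 18.73 p [ 0.5324 -0.1009  0.2397] tilt [ 0.002  -0.0005] yaw -8.2 F [-0.  -0.4 -0.7] gap -0.0002 j6 1.47
hub in tool [-0.0254 -0.0454  0.1697]
button 285 [ 0.54565234 -0.18265886  0.08101621] ((547.2017211914062, -181.24571228027344), 17.582780838012695) z 0.08111860447642699
shift [0.02518142 0.08025736 0.07478273]
```

View pics/g1.png

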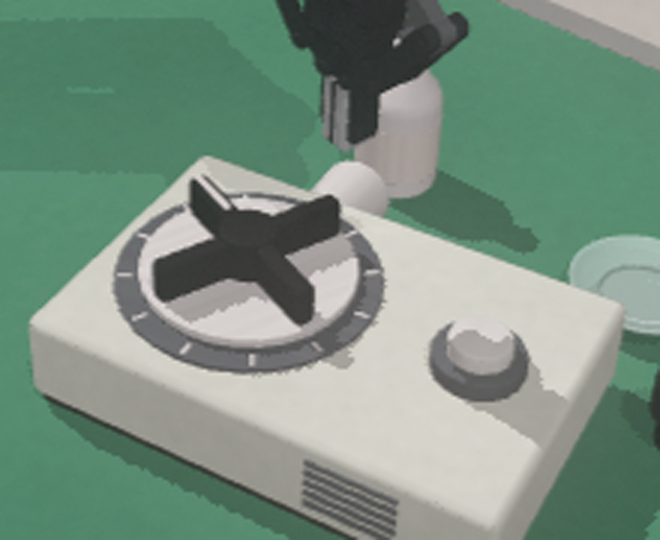

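The wheel has settled at four clicks: the marked arm's white line now points up-left at about (205,190), which is +y. Next is the button, at about (480,350).

```bash
python3 -m creep '{"gripper":[0,0,0,0,0,0],"xyz":[[0.012,0.04,0],[0.0125,0.0395,0],[0,0,0.035],[0,0,0.03],[0,0,0],[0,0,0]],"twist":[[0,0,0],[0,0,0],[0,0,0],[0,0,0],[0,0,0],[0,0,0]]}' | grep -E "^force:"; python3 st.py; python3 -m creep '{"gripper":[0,0,0,0,0],"xyz":[[0,0,0.008],[0,0,0.004],[0,0,0.002],[0,0,0.002],[0,0,0]],"twist":[[0,0,0],[0,0,0],[0,0,0],[0,0,0],[0,0,0]]}' | grep -E "^force:"; python3 st.py
```

```text
force: [0.0, -0.1, -0.1]
t 19.48 p [ 0.5448 -0.183   0.1742] tilt [-0.0001  0.    ] yaw -8.19 F [ 0.  -0.1 -0.1] gap -0.0 j6 1.34
hub in tool [-0.0491 -0.1248  0.1042]
force: [0.6, -0.2, -0.4]
t 20.1 p [ 0.5445 -0.183   0.1579] tilt [-0.0001  0.    ] yaw -8.2 F [ 0.6 -0.2 -0.4] gap 0.0001 j6 1.34
hub in tool [-0.0488 -0.1248  0.0879]
```

```bash
python3 -m creep '{"gripper":[0,0,0,0],"xyz":[[0,0,0.002],[0,0,0.002],[0,0,0.001],[0,0,0]],"twist":[[0,0,0],[0,0,0],[0,0,0],[0,0,0]]}' | grep -E "^force:|tcp"; python3 -m creep '{"gripper":[0,0,0,0],"xyz":[[0,0,0.001],[0,0,0.001],[0,0,0.001],[0,0,0]],"twist":[[0,0,0],[0,0,0],[0,0,0],[0,0,0]]}' | grep -E "^force:|tcp"
```

```text
tcp_pos: [0.5446, -0.183, 0.1529]
force: [0.2, -0.5, 1.7]
tcp_pos: [0.5446, -0.183, 0.1499]
force: [-0.6, -0.2, 3.9]
```

```bash
python3 -m creep '{"gripper":[0,0,0],"xyz":[[0,0,0.001],[0,0,0.001],[0,0,0]],"twist":[[0,0,0],[0,0,0],[0,0,0]]}' | grep -E "^force:|tcp"; python3 -m creep '{"gripper":[0,0,0],"xyz":[[0,0,0.001],[0,0,0],[0,0,0]],"twist":[[0,0,0],[0,0,0],[0,0,0]]}' | grep -E "^force:|tcp"
```

```text
tcp_pos: [0.5446, -0.183, 0.1485]
force: [-2.0, 1.0, 15.0]
tcp_pos: [0.5446, -0.1831, 0.1482]
force: [-6.6, 2.7, 30.4]
```

Hit the bottom stop (the force jumped from 4 N to 15 N, then 30 N), so the button is fully down. Releasing it now.

```bash
python3 -m creep '{"gripper":[0,0,0,0,0,0,0],"xyz":[[0,0,-0.005],[0,0,-0.02],[0,0,-0.04],[0,0,-0.04],[0,0,0],[0,0,0],[0,0,0]],"twist":[[0,0,0],[0,0,0],[0,0,0],[0,0,0],[0,0,0],[0,0,0],[0,0,0]]}' | grep -E "^force:|tcp"; python3 w.py; python3 - <<'E'
from h import *
f=np.load("cur.npz");z=f["range_z"];v,u=np.nonzero(z>0);K=f["intrinsics"];d=z[v,u]
c=np.c_[(u-K[0,2])/K[0,0]*d,(v-K[1,2])/K[1,1]*d,d];V=f["view"];P=(c-V[:3,3])@V[:3,:3]
B=P[(np.hypot(P[:,0]-.546,P[:,1]+.183)<.012)&(P[:,2]>.07)&(P[:,2]<.09)];print("button z",np.median(B[:,2]))
E
```

```text
tcp_pos: [0.5439, -0.1828, 0.2506]
force: [-0.7, -0.7, 0.2]
t 22.73 p [ 0.5439 -0.1828  0.2506] tilt [-0.002   0.0008] yaw -8.21 F [-0.7 -0.7  0.2] gap -0.0003 j6 1.34
hub in tool [-0.0469 -0.1252  0.1808]
arms mod 90: -14.2
button z 0.08142312762001383
```

```bash
python3 -c "
from rig import bot
print(bot.finish_job())"
```

```text
the job is handed in; nothing more can be done
None
```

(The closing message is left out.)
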